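Switch off the saw's lift-to-unlock isolator

ROBOT

A 7-joint arm with a two-finger parallel gripper is mounted at the origin on the work surface; the furniture and walls round the work are solid. World frame = base frame: x ahead of the robot, y to its left, z up, the work surface at z = 0. Lengths are in m, angles in rad, forces in N, time in s.
With the tool pointing down it reaches from about 0.425 to 0.95 m from the base axis. Payload 16.7 kg.
Tool frame: the origin (TCP) lies midway between the tips of the shut fingers; the grasp point (between the pads) lies 19 mm behind it (arm.grip_point_offset is the distance from the TCP to the grasp point, in m); z points along the fingers, x is the direction in which the jaws open and shut, and the axes are right-handed (so a half turn about z gives the same grasp; the last joint's range is limited). The gripper opens to 94 mm and grips with 3 to 60 N. Pads are 16 mm wide; open, the fingers measure 119 mm over their backs; the gripper's body (75 mm by 177 mm) begins 78 mm behind the grasp point.
Start: joints at [1.135, 0.426, 0.074, 1.606, -0.034, 1.111, -0.067], TCP at [0.191, -0.647, 0.182] pointing down, gripper open.
Joint ranges: [-2.85, 2.85], [-0.5, 2.14], [-1.23, 1.37], [0.21, 2.46], [-1.02, 4.16], [0.16, 2.05], [-2.73, 2.73]. Speed limits (rad/s): [1.89, 1.89, 2.39, 2.39, 3.01, 3.01, 3.01].

INTERFACE

Orientations are given as a unit quaternion [x, y, z, w].
In Python, from cell import arm, eyes gives the robot as it stands.
- The arm moves only by the tool arm_command, never from a script. Its argument "rows" is a list of rows, each a list of 5 numbers: the finger opening in cm, from 0 to 9.4, then the shift along the tool's x, y, z in cm, then the turn about the tool's z in rad. In form: [[grip, x, y, z, roll], ...]. A call has 1 to 5 rows; each row is the pose to reach, as a shift and turn from the pose commanded when the call began, along the tool's axes at that moment; what a row does not reach only later rows make up. A row lasts 1/10 s, in which the tool goes at most 50 mm and 8.59 degrees, less where a joint would pass 70% of its speed; a pose out of reach is approached as far as the arm can. A call with a gripper value outside its range is refused whole. The fingers move at their own pace and stop on an object; "force" is the grip in N (left out, the last holds). Time passes only in rows, so rows that repeat a pose let the fingers close. It gives the time, the measured TCP pose, the force and the opening at its end, in the units of the state.
- arm.state(): the state, without advancing time (a new reading comes with each control period).
- eyes.snapshot(name): name is "scene" or "side" or "wrist"; returns a dict with "color" (420x560x3 uint8, blue, green, red), "mtx" (3x3 intrinsics, pixels), "rvec" (rotation vector, rad) and "tvec" (3), from world to camera coordinates, as OpenCV has them. Camera axes: x right, y down, z forward; pixel columns grow to the right and rows downward; lengths in m; the calibration is good to about 2 mm. A picture is of the moment at which its call begins. There is no depth.
- arm.job_done(): hands the job in, once; it reports no verdict.
The state is a dict: "time_s": time; "q": joint angles; "qd": joint speeds; "tau": joint torques, N m; "tcp_pos": TCP position; "orientation": TCP orientation; "contact_force": force on the tool from outside, world axes, zero at the start; "wrist_torque": the same for the moment, N m; "finger_gap": opening from 0.0 (shut) to 1.0 (fully open).
Only numpy, scipy, OpenCV 4.12 (cv2) and the standard library are available. Lean on these libraries where they do the work, as an engineer would, in place of code of your own. Each camera call takes 0.05 s, during which the arm holds its last target.

TASK

The yellow cut-off saw is about to be serviced: switch off its isolator, the one with the yellow collar. Lift the collar on its lever to unlock it, throw the lever fully over from the green end to the red end, and let the collar spring back down home so that it locks there. Leave the blue-collared isolator switched on.

Things in the scene. Friction and masses are not known exactly. Their poses are not given: they have to be found in the camera images.
- yellow_pivot (a point): Point on the lever's hinge axis, at the centre of the top of the fixed grey box (84 x 134 mm, 45 mm high) of the yellow-collared isolator. x: hinge axis; z: up; green plate (on) at the -y end, red plate (off) at the +y end. Steel gate cheeks beside the lever reach 43 mm above this point, 20 mm either side in x. An equal box with a blue collar stands at least 0.15 m away.
- yellow_grip (a point): Centre of the collar's yellow grip: 26 mm wide along x (flat sides to pinch, square to the hinge axis), 30 along y, 28 tall along z, which points up the lever; a slim sleeve below, and an 11 mm steel rod sticking out 20 mm above. It is 90 mm from the pivot when down and slides up the lever by 16 mm, against a 3 to 5 N spring; let go, it springs down into the notch at either end.
- yellow_lever (a joint): Lever angle, rad: 0 at the on stop (leaning 0.5 rad from upright to the green end), 0.5 upright, 1.0 at the off stop (leaning 0.5 rad to the red end). With the collar down it has about 0.13 rad of play; with the collar lifted 10 mm or more (aim for 12) it swings easily, and falls to the nearer stop by its weight. The collar can drop home from about 0.88 on.
- blue_lever (a joint): The same for the blue-collared isolator: on (0) at the start, and it must stay on.

How it is judged:
By the outcome, as a careful person would: the job done as asked, in the order asked, and still so for the second after the job is handed in, with the robot touching nothing.
It also fails if it takes over 35 s, if anything falls off the work surface, if the arm or the gripper's body presses on something with over 40 N, if the wrist force passes 120 N, or if a joint passes its speed limit or range.

## Working session

There is one attempt and no reset: what is moved stays moved. The work goes in short steps, Python scripts to look and compute and a tool call to move; the robot and the scene stay as the last step left them, time stands still between calls to the robot, and variables do not carry over. Pictures are saved under pics/ and viewed, and the job is handed in when it is done.

Besides the shell and the picture viewer there is one more tool, called after "Emit:" as name(argument=value, ...), one argument or row to a line, values as JSON. arm_command: Moves the arm, as the interface text tells. Its arguments: {"type":"object","properties":{"rows":{"type":"array"},"force":{"type":"number"}},"required":["rows"]}

```bash
ls; mkdir -p pics; python3 - <<'E'
from cell import arm, eyes
import cv2
s=arm.state(); print(s)
for n in ("scene","side","wrist"):
    d=eyes.snapshot(n); cv2.imwrite(f"pics/{n}0.png",d["color"]); print(n,d["mtx"].tolist(),d["rvec"],d["tvec"])
E
```

```text
pics
{'time_s': 0.0, 'q': array([ 1.13448649,  0.42671944,  0.07384222,  1.60655619, -0.03412226,
        1.11076758, -0.06711474]), 'qd': array([-0.00015717,  0.00075867, -0.00074921, -0.0007096 ,  0.0005281 ,
       -0.00151578, -0.00025037]), 'tau': array([-1.12169389e-03, -9.35804200e+01,  3.66585709e+00, -4.54191041e+01,
       -4.89101897e-02,  2.00897263e-02,  7.06687615e-05]), 'tcp_pos': array([ 0.1908169 , -0.64702158,  0.18120615]), 'orientation': array([ 8.00889637e-01, -5.98811685e-01, -4.95525726e-04, -3.30803395e-04]), 'contact_force': array([ 0.35449577,  0.19421976, -0.23744781]), 'wrist_torque': array([ 0.02147157, -0.00149426,  0.0416274 ]), 'finger_gap': 1.002349820244198}
scene [[497.9089687486071, 0.0, 280.09732871179415], [0.0, 497.9089687486071, 199.74411172305338], [0.0, 0.0, 1.0]] [ 0.64758195 -2.7192155   1.04827526] [0.42706776 0.2922937  0.74540132]
side [[526.7271357627667, 0.0, 274.6791356931871], [0.0, 526.7271357627667, 203.5501137834018], [0.0, 0.0, 1.0]] [ 0.08372639 -2.56499343  1.72934891] [0.50514967 0.13537622 0.78989642]
wrist [[311.50239546010744, 0.0, 281.09057972051284], [0.0, 311.50239546010744, 209.63722974704078], [0.0, 0.0, 1.0]] [-2.35926185  1.76386979  0.20992593] [-0.67457546 -0.02376351  0.38858153]
```

View pics/scene0.png

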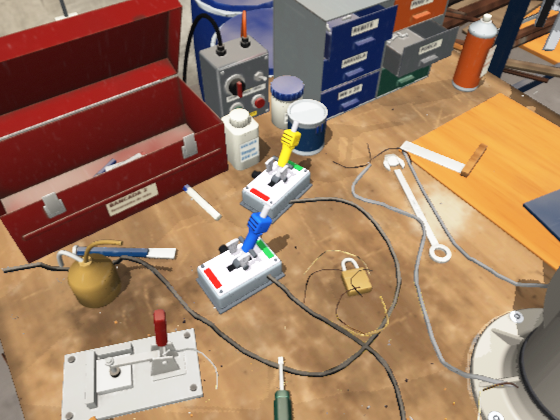

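View pics/side0.png

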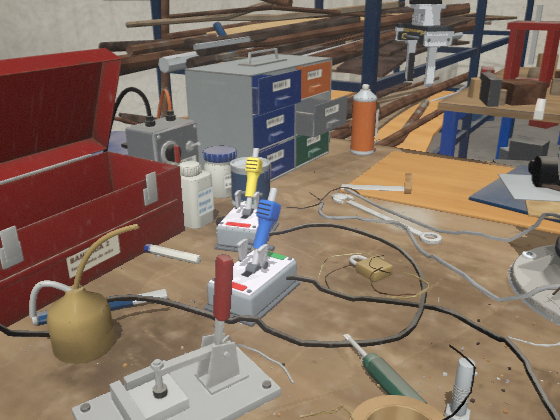

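View pics/wrist0.png

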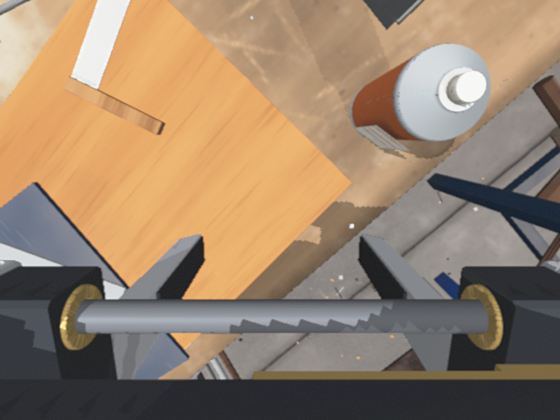

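The scene view shows the yellow collar at about (289,148), on a box with its red plate near (259,195). The blue isolator is nearer, with its collar at about (256,232). The side view shows the yellow collar at (254,170) and the blue at (267,215). I'll zoom in and triangulate.

```bash
cat > h.py <<'E'
import numpy as np, cv2
from cell import arm, eyes
from scipy.spatial.transform import Rotation as R
def snap(n,tag):
    d=eyes.snapshot(n); cv2.imwrite(f"pics/{n}{tag}.png",d["color"]); return d
def ray(d,uv):
    M=R.from_rotvec(np.ravel(d["rvec"])).as_matrix(); c=-M.T@np.ravel(d["tvec"])
    v=M.T@np.linalg.inv(d["mtx"])@np.array([uv[0],uv[1],1.]); return c,v/np.linalg.norm(v)
def plane(d,uv,z):
    c,v=ray(d,uv); return c+v*(z-c[2])/v[2]
def tri(d1,u1,d2,u2):
    A=np.zeros((3,3));b=np.zeros(3);rs=[ray(d1,u1),ray(d2,u2)]
    for c,v in rs:
        P=np.eye(3)-np.outer(v,v);A+=P;b+=P@c
    p=np.linalg.solve(A,b); return p,[np.linalg.norm((np.eye(3)-np.outer(v,v))@(p-c)) for c,v in rs]
def proj(d,p): return cv2.projectPoints(np.array([p],float).reshape(-1,1,3),np.ravel(d["rvec"]),np.ravel(d["tvec"]),d["mtx"],None)[0].reshape(-1,2)
def blobs(d,lo,hi,roi=None,amin=15):
    h=cv2.cvtColor(d["color"],cv2.COLOR_BGR2HSV); m=cv2.inRange(h,lo,hi)
    if roi: k=np.zeros_like(m);x0,y0,x1,y1=roi;k[y0:y1,x0:x1]=255;m&=k
    n,l,s,c=cv2.connectedComponentsWithStats(m)
    return [(s[i].tolist(),c[i].round(1).tolist()) for i in range(1,n) if s[i,4]>=amin],m
E
python3 - <<'E'
from h import *
a=snap("scene",1);b=snap("side",1)
Y=((22,150,120),(33,255,255))
for d,roi in((a,(230,100,330,230)),(b,(200,140,300,260))):
    print("Y",blobs(d,*Y,roi)[0]); print("R",blobs(d,(0,170,120),(8,255,255),roi)[0]); print("G",blobs(d,(45,120,60),(80,255,255),roi)[0])
ca=a["color"][110:230,225:325]; cb=b["color"][140:260,200:300]
cv2.imwrite("pics/zoom1.png",cv2.resize(np.hstack([ca,cb]),None,fx=4,fy=4,interpolation=cv2.INTER_CUBIC))
E
```

```text
Y [([249, 111, 8, 5, 26], [253.0, 113.0]), ([278, 129, 23, 38, 470], [287.8, 145.4])]
R [([250, 189, 19, 12, 82], [259.5, 194.3])]
G [([288, 160, 15, 11, 61], [295.1, 165.3])]
Y []
R []
G []
```

View pics/zoom1.png

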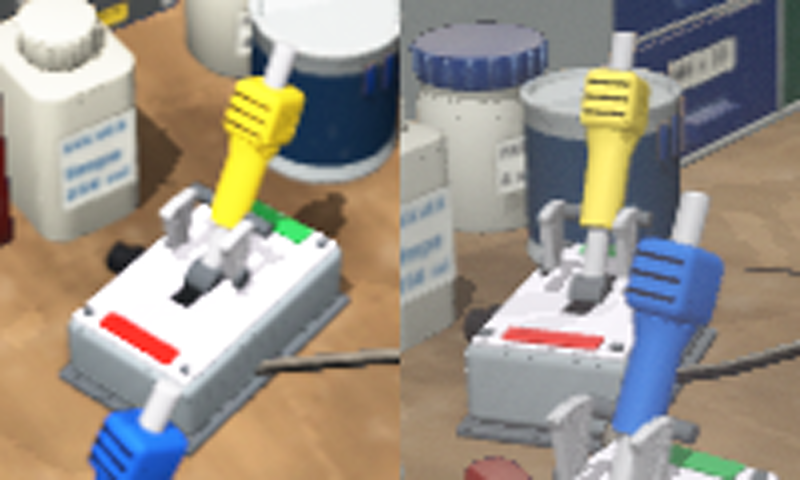

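```bash
python3 - <<'E'
from h import *
a=snap("scene",2);b=snap("side",2)
S=lambda x,y:(225+x/4,110+y/4); T=lambda x,y:(200+(x-400)/4,140+y/4)
pr=tri(a,S(139,338),b,T(552,338)); print("red",pr)
print("rodtip",tri(a,S(285,47),b,T(624,36)))
print("sleeve bottom",tri(a,S(227,222),b,T(597,224)))
print("grip c",tri(a,S(263,113),b,T(614,105)))
for z in(.045,.047):
    r=plane(a,S(139,338),z); g=plane(a,S(281,221),z); r2=plane(b,T(552,338),z)
    print(z,r,r2,g,(r+g)/2,np.linalg.norm(r-g))
for n,p in dict(L=(70,335),N=(195,383),Rr=(340,257)).items(): print(n,plane(a,S(*p),.045))
print("redline",plane(a,S(101,318),.046),plane(a,S(178,358),.046), plane(b,T(505,332),.046),plane(b,T(602,344),.046))
E
```

```text
red (array([ 0.57744444, -0.11162371,  0.04994012]), [np.float64(0.0003980059660062504), np.float64(0.0003980059660061494)])
rodtip (array([ 0.55560145, -0.22016287,  0.15487983]), [np.float64(0.00022107634275276273), np.float64(0.0002210763427527721)])
sleeve bottom (array([ 0.56374568, -0.17562206,  0.07804806]), [np.float64(0.0012363606568037405), np.float64(0.0012363606568036515)])
grip c (array([ 0.55868664, -0.20379114,  0.12643072]), [np.float64(0.000299431996239822), np.float64(0.0002994319962398628)])
0.045 [ 0.57924594 -0.11541173  0.045     ] [ 0.57951491 -0.12293231  0.045     ] [ 0.55331389 -0.21889325  0.045     ] [ 0.56627992 -0.16715249  0.045     ] 0.10668128138032358
0.047 [ 0.57834048 -0.1138067   0.047     ] [ 0.57884411 -0.11852922  0.047     ] [ 0.5524825  -0.21699264  0.047     ] [ 0.56541149 -0.16539967  0.047     ] 0.1063765609734302
L [ 0.60952019 -0.10211669  0.045     ]
N [ 0.54240506 -0.10209155  0.045     ]
Rr [ 0.516205   -0.20907165  0.045     ]
redline [ 0.6012377  -0.11782244  0.046     ] [ 0.55632312 -0.11166773  0.046     ] [ 0.60082256 -0.12605419  0.046     ] [ 0.55652601 -0.11554832  0.046     ]
```

```bash
python3 - <<'E'
from h import *
a=snap("scene",3);b=snap("side",3)
P=dict(bottlecap=((238,116),(192,166)),jartop=((288,86),(220,155)),tinrim_c=((307,112),(251,168)),can=((487,17),(363,88)),cab_frontR=((397,2),(330,58)),cab_frontL=((327,26),(252,89)),ctrl=((232,52),(160,133)),bluegrip=((257,222),(268,207)),bluerod=((265,207),(273,192)))
for n,(u,v) in P.items():
    p,e=tri(a,u,b,v); print(n,p.round(3),round(e[0],4))
cv2.imwrite("pics/big.png",cv2.resize(a["color"][0:150,180:420],None,fx=3,fy=3))
s=arm.state();M=R.from_quat(s["orientation"]).as_matrix();print(M.round(3), s["time_s"])
E
```

```text
bottlecap [ 0.68  -0.22   0.122] 0.0026
jartop [ 0.657 -0.399  0.089] 0.0013
tinrim_c [ 0.584 -0.345  0.078] 0.0033
can [ 0.316 -0.74   0.178] 0.0014
cab_frontR [ 0.437 -0.418  0.308] 0.0231
cab_frontL [ 0.589 -0.437  0.23 ] 0.0042
ctrl [ 0.787 -0.384  0.143] 0.0044
bluegrip [0.514 0.011 0.135] 0.0001
bluerod [ 0.51  -0.01   0.151] 0.0014
[[ 0.283 -0.959 -0.   ]
 [-0.959 -0.283  0.   ]
 [-0.    -0.    -1.   ]] 0.45
```

Emit:
arm_command(
  rows=[
    [9.4,0,0,-5,0],
    [9.4,0,0,-10,-0.1],
    [9.4,-3,-3,-12,-0.25],
    [9.4,-6,-6.5,-12,-0.4],
    [9.4,-9,-10,-12,-0.55],
  ],
  force=25,
)

```text
time_s: 0.95
tcp_pos: [0.262, -0.5317, 0.3027]
orientation: [0.934, -0.356, 0.001, 0.001]
contact_force: [0.3, -0.4, -0.3]
finger_gap: 0.999
```

```bash
cat > go.py <<'E'
import sys
from h import *
def to(p,yaw=None):
    s=arm.state();M=R.from_quat(s["orientation"]).as_matrix()
    d=M.T@(np.array(p)-s["tcp_pos"])*100
    ya=np.arctan2(M[1,0],M[0,0])
    print("t",s["time_s"],"tcp",s["tcp_pos"].round(4),"yaw",ya.round(3),"down",M[2,2].round(4),"F",s["contact_force"].round(1),"gap",round(s["finger_gap"]*94,1))
    print("shift cm",d.round(2),"roll",None if yaw is None else round(-(yaw-ya),3)); print("q",s["q"].round(2))
if __name__=="__main__":
    v=list(map(float,sys.argv[1:])); to(v[:3],v[3])
E
python3 go.py 0.40 -0.33 0.30 -0.22
```

```text
t 0.95 tcp [ 0.262  -0.5317  0.3027] yaw -0.729 down -1.0 F [ 0.3 -0.4 -0.3] gap 93.9
shift cm [ -3.14 -24.24   0.25] roll -0.509
q [ 1.06  0.21 -0.06  1.64  0.01  1.29  0.26]
```

Emit:
arm_command(
  rows=[
    [9.4,-0.6,-4.8,0,-0.12],
    [9.4,-1.2,-9.6,0,-0.24],
    [9.4,-1.8,-14.4,0,-0.36],
    [9.4,-2.5,-19.4,0,-0.45],
    [9.4,-3.1,-24.2,0,-0.51],
  ],
)

```text
time_s: 1.45
tcp_pos: [0.4012, -0.3305, 0.3022]
orientation: [0.994, -0.11, 0.0, 0.0]
contact_force: [1.1, -0.9, 0.3]
finger_gap: 1.001
```

```bash
python3 go.py 0.558 -0.206 0.24 -0.22
```

```text
t 1.45 tcp [ 0.4012 -0.3305  0.3022] yaw -0.221 down -1.0 F [ 1.1 -0.9  0.3] gap 94.1
shift cm [ 12.58 -15.58   6.22] roll -0.001
q [ 0.83  0.09 -0.29  1.78  0.03  1.27  0.32]
```

Emit:
arm_command(
  rows=[
    [9.4,2.6,-3.2,0,0],
    [9.4,5.2,-6.4,1,0],
    [9.4,7.8,-9.6,2.5,0],
    [9.4,10.4,-12.8,4,0],
    [9.4,12.6,-15.6,5.5,0],
  ],
)

```text
time_s: 1.95
tcp_pos: [0.5595, -0.2066, 0.2465]
orientation: [0.994, -0.112, 0.0, -0.0]
contact_force: [1.1, -0.1, -0.5]
finger_gap: 0.997
```

```bash
python3 go.py 0.558 -0.206 0.112 -0.22; python3 - <<'E'
from h import *
d=snap("wrist",4); snap("scene",4)
np.savez("w4.npz",**d)
print(ray(d,(280,210)), proj(d,[(.558,-.206,.124),(.566,-.164,.045)]))
E
```

```text
t 1.95 tcp [ 0.5595 -0.2066  0.2465] yaw -0.224 down -1.0 F [ 1.1 -0.1 -0.5] gap 93.8
shift cm [-0.16 -0.03 13.45] roll -0.004
q [ 0.58  0.27 -0.41  1.69  0.12  1.2  -0.08]
(array([ 0.57479482, -0.14108817,  0.44812365]), array([-0.05542533, -0.22785693, -0.97211586])) [[279.22996806 199.78555778]
 [278.3624164  154.45503167]]
```

View pics/wrist4.png

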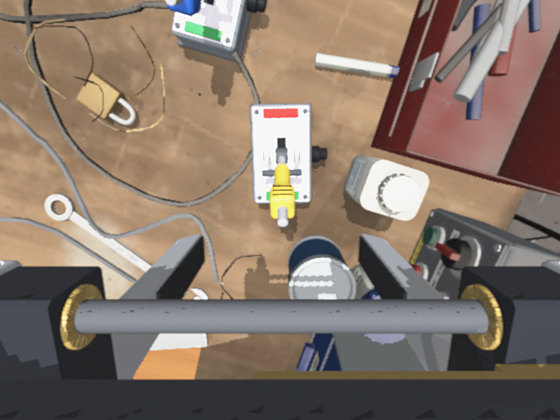

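View pics/scene4.png

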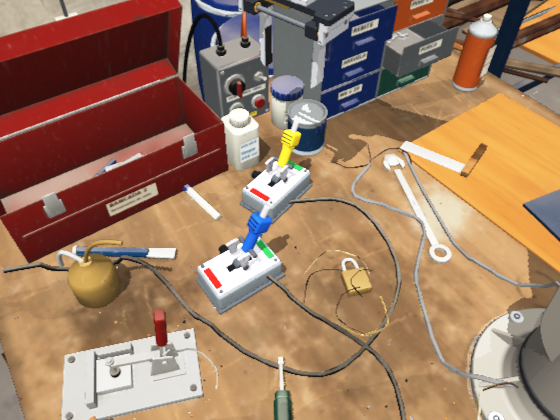

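The wrist view shows the box square to the image: red plate at about (281,113), box corners near (251,105) and (311,104), yellow grip at about (284,202), rod tip at (283,222). I'll measure from this view.

```bash
python3 - <<'E'
from h import *
d=dict(np.load("w4.npz"))
for nm,lo,hi,roi in (("Y",(22,150,120),(33,255,255),(255,160,310,230)),("R",(0,170,120),(8,255,255),(250,95,315,125)),("G",(45,120,60),(80,255,255),(250,180,315,210))): print(nm,blobs(d,lo,hi,roi,8)[0])
cv2.imwrite("pics/zoom4.png",cv2.resize(d["color"][95:235,235:330],None,fx=4.2,fy=4.2,interpolation=cv2.INTER_CUBIC))
E
```

```text
Y [([270, 166, 25, 34, 309], [281.7, 184.8]), ([289, 201, 6, 17, 41], [292.8, 208.7]), ([270, 203, 6, 16, 23], [271.4, 210.1])]
R [([273, 115, 24, 2, 25], [285.0, 116.0])]
G [([267, 193, 3, 7, 15], [267.6, 196.1]), ([295, 192, 3, 7, 16], [296.3, 195.1])]
```

View pics/zoom4.png

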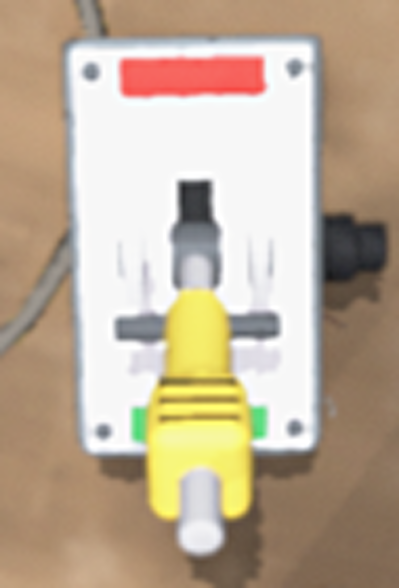

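```bash
python3 - <<'E'
from h import *
d=dict(np.load("w4.npz"))
Z=lambda x,y:(234.6+x/4.2,94.6+y/4.2)
sc=[plane(d,Z(*p),.046) for p in((91,71),(295,67),(103,431),(294,427))]
for p in sc: print(p.round(4))
c=np.mean(sc,0); y=(sc[0]+sc[1]-sc[2]-sc[3])/2; x=(sc[1]-sc[0]+sc[3]-sc[2])/2
print("c",c,"yaw y",np.arctan2(-y[0],y[1]),"yaw x",np.arctan2(x[1],x[0]),np.linalg.norm(x),np.linalg.norm(y))
r,g=plane(d,Z(193,77),.046),plane(d,Z(200,424),.046); print((r+g)/2,np.arctan2(-(r-g)[0],(r-g)[1]))
t=plane(d,Z(201,533),.154);print("tip",t)
for w in(-.25,-.22,-.2):
    u=np.array([-np.sin(w),np.cos(w),0]); print(w,"grip pred from c",c-u*.0431,"tip",c-u*.0594)
E
```

```text
[ 0.5511 -0.1069  0.046 ]
[ 0.6098 -0.1191  0.046 ]
[ 0.5289 -0.2124  0.046 ]
[ 0.5875 -0.2244  0.046 ]
c [ 0.56935031 -0.16571495  0.046     ] yaw y -0.2079622149865008 yaw x -0.2035054583532375 0.05986590866278525 0.1077033037837793
[ 0.56951565 -0.16608934  0.046     ] -0.20286514765261424
tip [ 0.55779314 -0.22186943  0.154     ]
-0.25 grip pred from c [ 0.5586872  -0.20747507  0.046     ] tip [ 0.55465451 -0.22326834  0.046     ]
-0.22 grip pred from c [ 0.55994461 -0.20777613  0.046     ] tip [ 0.55638747 -0.22368326  0.046     ]
-0.2 grip pred from c [ 0.56078766 -0.20795582  0.046     ] tip [ 0.55754935 -0.2239309   0.046     ]
```

```bash
python3 go.py 0.5602 -0.207 0.106 -0.205
```

```text
t 2.05 tcp [ 0.5601 -0.2036  0.2446] yaw -0.218 down -1.0 F [-0.1  0.7  0.9] gap 94.4
shift cm [ 0.12  0.37 13.86] roll -0.013
q [ 0.58  0.28 -0.41  1.69  0.11  1.2  -0.08]
```

Emit:
arm_command(
  rows=[
    [6,0.1,0.3,3.5,-0.01],
    [6,0.1,0.3,7,-0.01],
    [6,0.1,0.3,10.5,-0.01],
    [6,0.1,0.3,13,-0.01],
    [6,0.1,0.3,13,-0.01],
  ],
)

```text
time_s: 2.55
tcp_pos: [0.5561, -0.2113, 0.114]
orientation: [0.994, -0.107, -0.002, -0.001]
contact_force: [-0.9, 0.3, -0.7]
finger_gap: 0.647
```

```bash
python3 go.py 0.5602 -0.207 0.106 -0.205; python3 - <<'E'
from h import *
a=snap("scene",5);b=snap("side",5);w=snap("wrist",5)
cv2.imwrite("pics/zoom5.png",cv2.resize(np.hstack([a["color"][60:230,215:335],b["color"][90:260,190:310],w["color"][130:300,220:340]]),None,fx=2.2,fy=2.2,interpolation=cv2.INTER_CUBIC))
E
```

```text
t 2.55 tcp [ 0.5561 -0.2113  0.114 ] yaw -0.214 down -1.0 F [-0.9  0.3 -0.7] gap 60.8
shift cm [ 0.31 -0.5   0.8 ] roll -0.009
q [ 0.57  0.4  -0.39  1.83  0.18  0.95 -0.12]
```

View pics/zoom5.png

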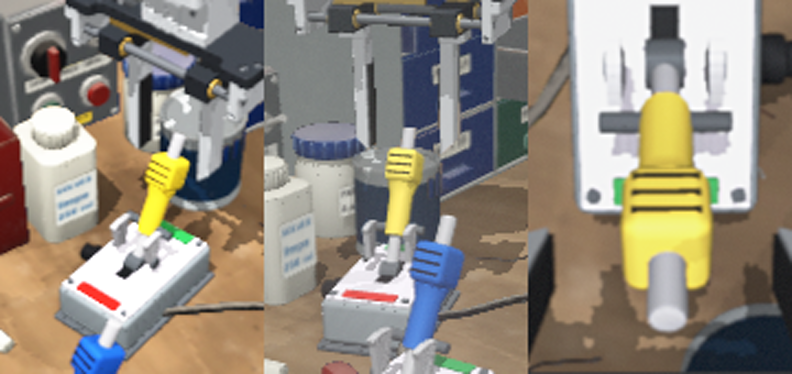

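```bash
python3 go.py 0.5602 -0.207 0.106 -0.205; python3 - <<'E'
from h import *
a=snap("scene",6);b=snap("side",6);w=snap("wrist",6)
s=arm.state();M=R.from_quat(s["orientation"]).as_matrix();t=s["tcp_pos"]
pts=[t,t+M[:,0]*.03,t-M[:,0]*.03,(.5602,-.207,.125)]
for d,n in((a,"scene"),(b,"side"),(w,"wrist")):
    im=d["color"].copy()
    for p,c in zip(proj(d,pts),((0,0,255),(0,255,0),(0,255,0),(255,0,255))): cv2.circle(im,tuple(int(round(x)) for x in p),2,c,-1)
    cv2.imwrite(f"pics/m6{n}.png",im)
A=cv2.imread("pics/m6scene.png")[60:230,215:335];B=cv2.imread("pics/m6side.png")[90:260,190:310];W=cv2.imread("pics/m6wrist.png")[130:300,150:410]
cv2.imwrite("pics/m6.png",cv2.resize(np.hstack([A,B,W]),None,fx=1.6,fy=1.6,interpolation=cv2.INTER_CUBIC))
E
```

```text
t 2.7 tcp [ 0.559  -0.2117  0.1184] yaw -0.214 down -1.0 F [0.4 0.3 0.6] gap 60.0
shift cm [ 0.01 -0.49  1.24] roll -0.009
q [ 0.57  0.39 -0.39  1.83  0.18  0.96 -0.12]
```

View pics/m6.png

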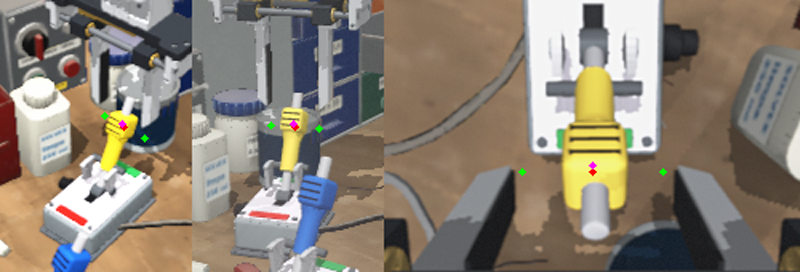

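```bash
python3 - <<'E'
from h import *
A=cv2.imread("pics/scene6.png")[100:160,260:320];B=cv2.imread("pics/side6.png")[120:180,225:285]
cv2.imwrite("pics/z6.png",cv2.resize(np.hstack([A,B]),None,fx=6.5,fy=6.5,interpolation=cv2.INTER_CUBIC))
E
```

```text
(no output)
```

View pics/z6.png

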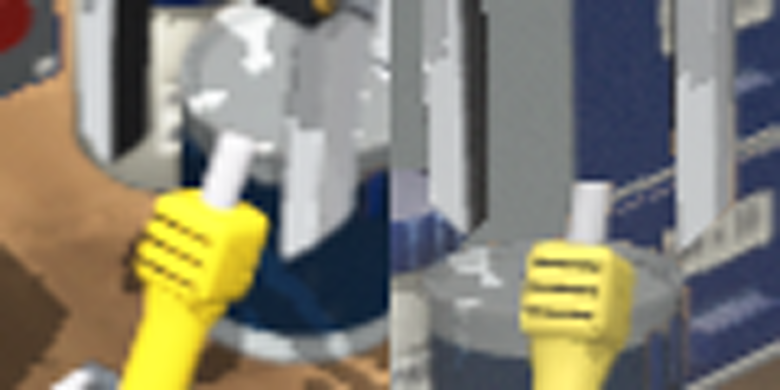

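```bash
python3 - <<'E'
from h import *
a=snap("scene",7);b=snap("side",7)
p=tri(a,(304.2,139.3),b,(269.7,158.1));q=tri(a,(276.5,125),b,(236.6,155.8));print(p,q,(p[0]+q[0])/2)
for i in range(6):
    snap("wrist",7); s=arm.state(); print(s["tcp_pos"].round(4))
E
```

```text
(array([ 0.52709677, -0.19256199,  0.14563119]), [np.float64(0.0009087164076477307), np.float64(0.000908716407647725)]) (array([ 0.58959049, -0.20529119,  0.14561508]), [np.float64(0.0002534350352008903), np.float64(0.0002534350352009031)]) [ 0.55834363 -0.19892659  0.14562313]
[ 0.5587 -0.2116  0.1177]
[ 0.5586 -0.2115  0.1175]
[ 0.5584 -0.2115  0.1173]
[ 0.5584 -0.2115  0.1172]
[ 0.5583 -0.2114  0.1171]
[ 0.5583 -0.2114  0.117 ]
```

```bash
python3 - <<'E'
from h import *
w=snap("wrist",8)
s=arm.state();M=R.from_quat(s["orientation"]).as_matrix();t=s["tcp_pos"]
print(w["rvec"],"cam in tool",M.T@(ray(w,(0,0))[0]-t), "axis in tool",M.T@ray(w,w["mtx"][:2,2])[1])
pts=[(.527,-.1926,.1456),(.5896,-.2053,.1456)]
for h in(0,.028):
  for sx in(-.03,.03):
    for sy in (-.008,.008): pts.append(t+M@np.array([sx,sy,-h]))
print(proj(w,pts).round(1))
cv2.imwrite("pics/z8.png",cv2.resize(w["color"][200:300,180:380],None,fx=4,fy=4,interpolation=cv2.INTER_CUBIC))
E
```

```text
[-2.89040166  0.3104847   0.03753548] cam in tool [ 0.00052727 -0.06736846 -0.20168973] axis in tool [-5.27659066e-04  2.33641733e-01  9.72322612e-01]
[[220.9 233.2]
 [330.7 231.7]
 [236.  225.4]
 [236.8 247.8]
 [325.  225.4]
 [324.2 247.8]
 [229.2 238.8]
 [230.3 264.2]
 [331.5 238.9]
 [330.5 264.3]]
```

View pics/z8.png

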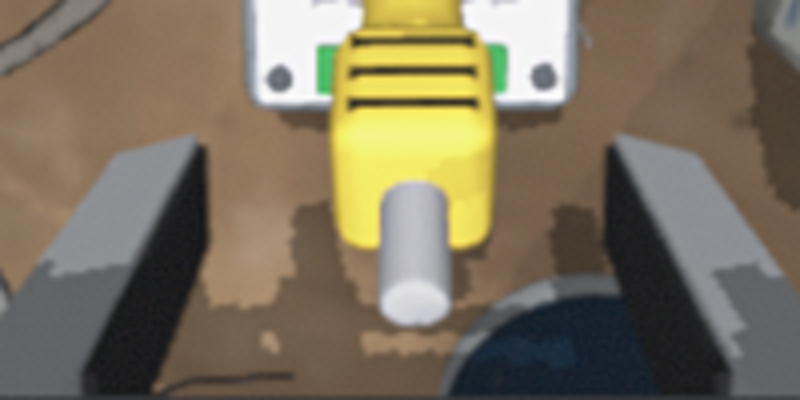

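The fingertips sit about 2 cm behind where the TCP would put them at this opening. I'll close the fingers partway, clear of the grip, and measure again.

Emit:
arm_command(
  rows=[
    [3.6,0,0,0,0],
    [3.6,0,0,0,0],
    [3.6,0,0,0,0],
  ],
)

```text
time_s: 3.6
tcp_pos: [0.5583, -0.2114, 0.1168]
orientation: [0.994, -0.107, -0.0, -0.0]
contact_force: [-0.1, 0.3, -0.4]
finger_gap: 0.419
```

```bash
python3 go.py 0.5602 -0.207 0.106 -0.205; python3 - <<'E'
from h import *
a=snap("scene",9);b=snap("side",9);w=snap("wrist",9)
cv2.imwrite("pics/z9.png",cv2.resize(np.hstack([a["color"][100:180,260:320],b["color"][120:200,225:285],w["color"][200:280,240:320]]),None,fx=4,fy=4,interpolation=cv2.INTER_CUBIC))
E
```

```text
t 3.6 tcp [ 0.5583 -0.2114  0.1168] yaw -0.214 down -1.0 F [-0.1  0.3 -0.4] gap 39.4
shift cm [ 0.09 -0.47  1.08] roll -0.009
q [ 0.57  0.39 -0.39  1.83  0.18  0.96 -0.12]
```

View pics/z9.png

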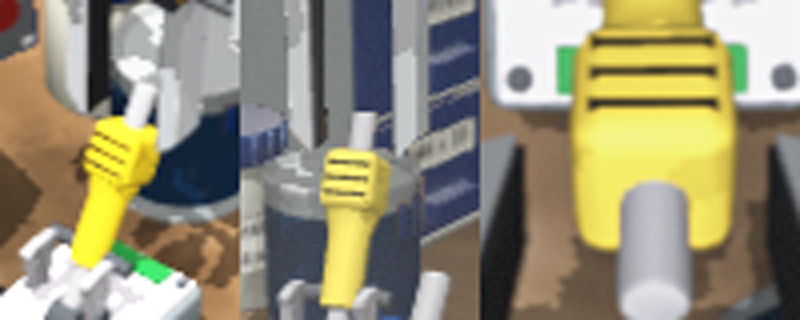

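```bash
python3 - <<'E'
from h import *
a=snap("scene",10);b=snap("side",10)
print(tri(a,(299.8,137.3),b,(264.2,158.5)),tri(a,(282,127),b,(244.7,157.2)))
s=arm.state();M=R.from_quat(s["orientation"]).as_matrix();t=s["tcp_pos"];w=snap("wrist",10)
for h in (0,.01,.02,.03):print(h,proj(w,[t+M@np.array([x,y,-h]) for x in(-.0185,.0185) for y in(-.008,.008)]).round(1).tolist())
print(s["finger_gap"]*94)
E
```

```text
(array([ 0.53741622, -0.19592645,  0.14372059]), [np.float64(0.0008762780908661841), np.float64(0.0008762780908660511)]) (array([ 0.5764079 , -0.20531   ,  0.14411993]), [np.float64(0.0017043331310422252), np.float64(0.0017043331310419908)])
0 [[253.1, 225.4], [253.5, 247.8], [308.0, 225.4], [307.5, 247.8]]
0.01 [[251.7, 229.8], [252.2, 253.2], [309.3, 229.8], [308.7, 253.2]]
0.02 [[250.2, 234.6], [250.8, 259.1], [310.7, 234.7], [310.1, 259.1]]
0.03 [[248.5, 240.0], [249.2, 265.7], [312.3, 240.0], [311.6, 265.7]]
35.76777662907058
```

Emit:
arm_command(
  rows=[
    [5,0.1,-0.3,0,-0.01],
    [5,0.1,-0.3,1,-0.01],
    [5,0.1,-0.3,2,-0.01],
    [5,0.1,-0.3,2,-0.01],
  ],
)

```text
time_s: 4.3
tcp_pos: [0.5588, -0.2084, 0.0949]
orientation: [0.995, -0.102, -0.001, -0.0]
contact_force: [0.8, -0.1, -0.0]
finger_gap: 0.536
```

```bash
python3 go.py 0.5602 -0.207 0.106 -0.205; python3 - <<'E'
from h import *
a=snap("scene",11);b=snap("side",11);w=snap("wrist",11)
cv2.imwrite("pics/z11.png",cv2.resize(np.hstack([a["color"][100:180,260:320],b["color"][120:200,225:285],w["color"][200:280,240:320]]),None,fx=4,fy=4,interpolation=cv2.INTER_CUBIC))
E
python3 go.py 0.5602 -0.207 0.106 -0.205
```

```text
t 4.3 tcp [ 0.5588 -0.2084  0.0949] yaw -0.204 down -1.0 F [ 0.8 -0.1 -0. ] gap 50.3
shift cm [ 0.11 -0.16 -1.11] roll 0.001
q [ 0.56  0.42 -0.39  1.84  0.2   0.92 -0.13]
t 4.45 tcp [ 0.5599 -0.2086  0.0967] yaw -0.204 down -1.0 F [ 0.5  0.8 -0.6] gap 50.1
shift cm [-0.   -0.16 -0.93] roll 0.001
q [ 0.56  0.42 -0.39  1.84  0.19  0.92 -0.12]
```

View pics/z11.png

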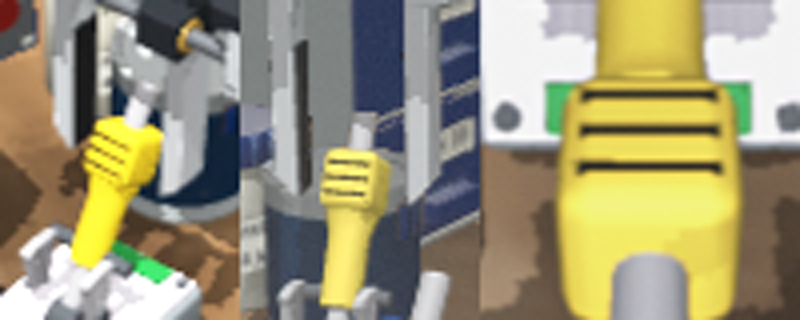

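```bash
python3 - <<'E'
from h import *
a=snap("scene",12);b=snap("side",12);w=snap("wrist",12)
print(tri(a,(301,148.5),b,(267.2,170.2)),tri(a,(278.5,135),b,(239.7,167.3)))
cv2.imwrite("pics/z12.png",cv2.resize(w["color"][190:330,180:380],None,fx=4,fy=4,interpolation=cv2.INTER_CUBIC))
E
```

```text
(array([ 0.53158686, -0.19024451,  0.12330621]), [np.float64(0.0010782487125143585), np.float64(0.0010782487125142687)]) (array([ 0.58450382, -0.20402642,  0.12401744]), [np.float64(0.00016508950452211356), np.float64(0.00016508950452226348)])
```

View pics/z12.png

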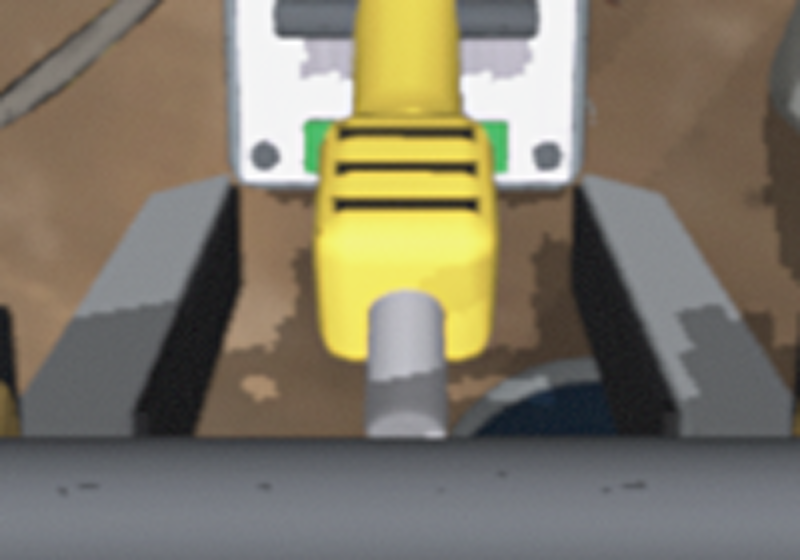

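Emit:
arm_command(
  rows=[
    [5,0,0,0.4,0],
    [5,0,0,0.8,0],
    [2.2,0,0,0.8,0],
    [2.2,0,0,0.8,0],
    [2.2,0,0,0.8,0],
  ],
  force=30,
)

```text
time_s: 5.1
tcp_pos: [0.56, -0.2087, 0.0889]
orientation: [0.995, -0.102, 0.0, -0.0]
contact_force: [-0.7, 0.7, -0.4]
finger_gap: 0.311
```

```bash
python3 go.py 0.5602 -0.207 0.106 -0.205; python3 - <<'E'
from h import *
a=snap("scene",13);b=snap("side",13);w=snap("wrist",13)
cv2.imwrite("pics/z13.png",cv2.resize(np.hstack([a["color"][100:180,260:320],b["color"][120:200,225:285],w["color"][200:280,240:320]]),None,fx=4,fy=4,interpolation=cv2.INTER_CUBIC))
E
python3 go.py 0.5602 -0.207 0.106 -0.205
```

```text
t 5.1 tcp [ 0.56   -0.2087  0.0889] yaw -0.204 down -1.0 F [-0.7  0.7 -0.4] gap 29.2
shift cm [-0.01 -0.17 -1.71] roll 0.001
q [ 0.55  0.43 -0.39  1.85  0.2   0.9  -0.13]
t 5.25 tcp [ 0.5601 -0.2087  0.089 ] yaw -0.204 down -1.0 F [ 1.4  0.1 -1. ] gap 25.6
shift cm [-0.02 -0.17 -1.7 ] roll 0.001
q [ 0.55  0.43 -0.39  1.85  0.2   0.9  -0.13]
```

View pics/z13.png

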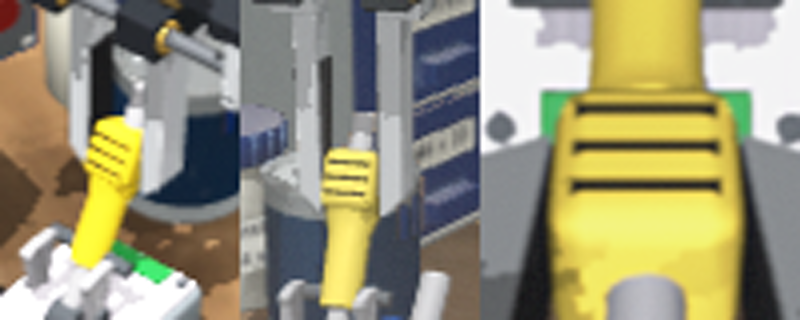

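Emit:
arm_command(
  rows=[
    [2.2,0,0.2,-0.4,0],
    [2.2,0,0.4,-0.8,0],
    [2.2,0,0.6,-1.1,0],
    [2.2,0,0.6,-1.1,0],
  ],
)

```text
time_s: 5.65
tcp_pos: [0.5588, -0.2147, 0.1004]
orientation: [0.995, -0.102, 0.0, -0.0]
contact_force: [3.3, 0.1, -4.7]
finger_gap: 0.271
```

```bash
python3 go.py 0.5602 -0.207 0.106 -0.205; python3 - <<'E'
from h import *
a=snap("scene",14);b=snap("side",14);w=snap("wrist",14)
cv2.imwrite("pics/z14.png",cv2.resize(np.hstack([a["color"][100:180,260:320],b["color"][120:200,225:285],w["color"][160:240,240:320]]),None,fx=4,fy=4,interpolation=cv2.INTER_CUBIC))
E
python3 go.py 0.5602 -0.207 0.106 -0.205
```

```text
t 5.65 tcp [ 0.5588 -0.2147  0.1004] yaw -0.204 down -1.0 F [ 3.3  0.1 -4.7] gap 25.5
shift cm [-0.02 -0.79 -0.56] roll 0.001
q [ 0.57  0.41 -0.39  1.84  0.19  0.93 -0.11]
t 5.8 tcp [ 0.5588 -0.2144  0.0999] yaw -0.204 down -1.0 F [ 4.5  0.7 -5.1] gap 26.1
shift cm [-0.02 -0.76 -0.61] roll 0.001
q [ 0.57  0.41 -0.39  1.84  0.19  0.92 -0.11]
```

View pics/z14.png

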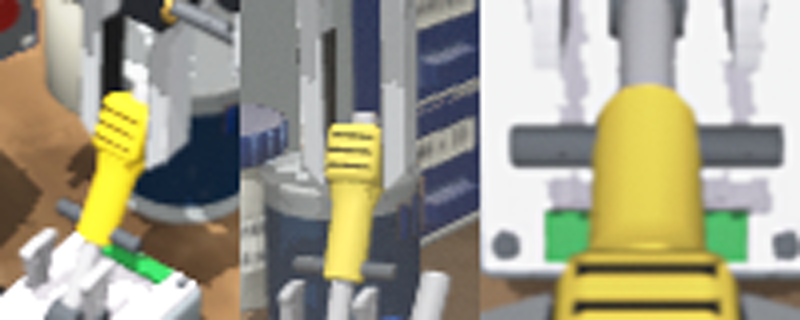

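Emit:
arm_command(
  rows=[
    [2.2,0,-0.9,-0.45,0],
    [2.2,0,-1.9,-0.8,0],
    [2.2,0,-2.9,-1.05,0],
    [2.2,0,-3.95,-1.2,0],
    [2.2,0,-5.0,-1.25,0],
  ],
)

```text
time_s: 6.3
tcp_pos: [0.5688, -0.1662, 0.1125]
orientation: [0.995, -0.102, 0.0, 0.001]
contact_force: [4.5, -5.1, -5.5]
finger_gap: 0.274
```

```bash
python3 go.py 0.569 -0.165 0.106 -0.205; python3 - <<'E'
from h import *
a=snap("scene",15);b=snap("side",15);w=snap("wrist",15)
cv2.imwrite("pics/z15.png",cv2.resize(np.hstack([a["color"][100:200,245:315],b["color"][120:220,220:290],w["color"][140:240,240:320]]),None,fx=3.5,fy=3.5,interpolation=cv2.INTER_CUBIC))
E
python3 go.py 0.569 -0.165 0.106 -0.205
```

```text
t 6.3 tcp [ 0.5688 -0.1662  0.1125] yaw -0.205 down -1.0 F [ 4.5 -5.1 -5.5] gap 25.8
shift cm [-0.01 -0.12  0.65] roll 0.0
q [ 0.5   0.39 -0.41  1.84  0.19  0.94 -0.2 ]
t 6.45 tcp [ 0.569  -0.1653  0.1124] yaw -0.203 down -1.0 F [ 4.2  1.2 -4.9] gap 26.0
shift cm [-0.01 -0.02  0.64] roll 0.002
q [ 0.5   0.39 -0.41  1.84  0.19  0.94 -0.19]
```

View pics/z15.png

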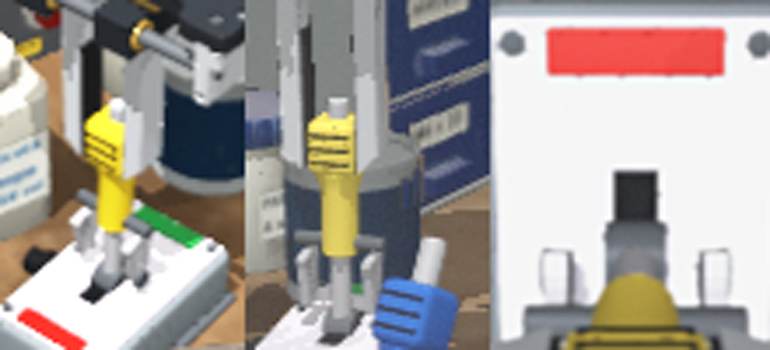

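Emit:
arm_command(
  rows=[
    [2.2,0,-1.05,0.05,0],
    [2.2,0,-2.05,0.2,0],
    [2.2,0,-3.05,0.45,0],
    [2.2,0,-4.05,0.8,0],
    [2.2,0,-5.0,1.25,0],
  ],
)

```text
time_s: 6.95
tcp_pos: [0.579, -0.1174, 0.0999]
orientation: [0.995, -0.102, 0.0, 0.0]
contact_force: [3.1, -4.5, -3.6]
finger_gap: 0.273
```

```bash
python3 go.py 0.579 -0.116 0.1 -0.205; python3 - <<'E'
from h import *
a=snap("scene",16);b=snap("side",16);w=snap("wrist",16)
cv2.imwrite("pics/z16.png",cv2.resize(np.hstack([a["color"][100:200,235:315],b["color"][120:220,210:290],w["color"][140:240,240:320]]),None,fx=3.3,fy=3.3,interpolation=cv2.INTER_CUBIC))
E
python3 go.py 0.579 -0.116 0.1 -0.205
```

```text
t 6.95 tcp [ 0.579  -0.1174  0.0999] yaw -0.205 down -1.0 F [ 3.1 -4.5 -3.6] gap 25.7
shift cm [-0.03 -0.14 -0.02] roll -0.0
q [ 0.42  0.41 -0.42  1.85  0.2   0.92 -0.29]
t 7.1 tcp [ 0.5791 -0.1166  0.0996] yaw -0.204 down -1.0 F [ 5.2 -1.6 -4.7] gap 25.9
shift cm [-0.02 -0.06 -0.04] roll 0.001
q [ 0.42  0.41 -0.42  1.85  0.2   0.92 -0.29]
```

View pics/z16.png

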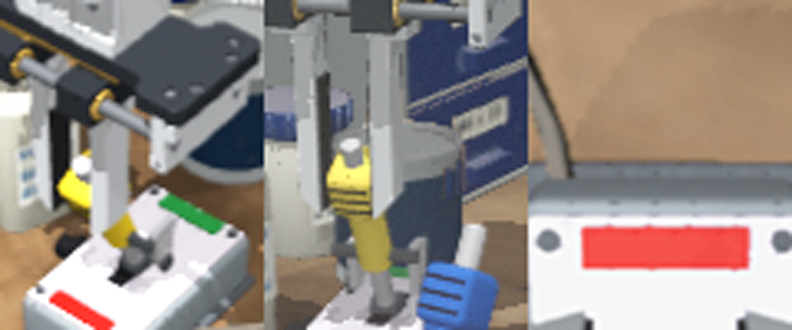

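Emit:
arm_command(
  rows=[
    [2.2,0,-0.15,0.1,0],
    [2.2,0,-0.3,0.15,0],
    [2.2,0,-0.4,0.2,0],
    [2.2,0,-0.4,0.2,0],
  ],
)

```text
time_s: 7.5
tcp_pos: [0.5798, -0.1135, 0.0978]
orientation: [0.995, -0.102, 0.0, 0.0]
contact_force: [3.0, -5.3, -3.4]
finger_gap: 0.275
```

```bash
python3 go.py 0.579 -0.116 0.1 -0.205
```

```text
t 7.5 tcp [ 0.5798 -0.1135  0.0978] yaw -0.205 down -1.0 F [ 3.  -5.3 -3.4] gap 25.9
shift cm [-0.02  0.26 -0.22] roll 0.0
q [ 0.42  0.41 -0.42  1.86  0.21  0.92 -0.3 ]
```

Emit:
arm_command(
  rows=[
    [2.2,0,0.15,0.3,0],
    [2.2,0,0.3,0.6,0],
    [2.2,0,0.45,0.9,0],
    [2.2,0,0.5,1.0,0],
    [2.2,0,0.5,1.0,0],
  ],
)

```text
time_s: 8.0
tcp_pos: [0.5797, -0.1155, 0.0891]
orientation: [0.995, -0.101, 0.001, -0.001]
contact_force: [-1.1, 8.1, 16.7]
finger_gap: 0.272
```

```bash
python3 go.py 0.579 -0.116 0.1 -0.205; python3 - <<'E'
from h import *
a=snap("scene",17);b=snap("side",17);w=snap("wrist",17)
cv2.imwrite("pics/z17.png",cv2.resize(np.hstack([a["color"][100:200,235:315],b["color"][120:220,210:290],w["color"][140:240,240:320]]),None,fx=3.3,fy=3.3,interpolation=cv2.INTER_CUBIC))
E
python3 go.py 0.579 -0.116 0.1 -0.205
```

```text
t 8.0 tcp [ 0.5797 -0.1155  0.0891] yaw -0.203 down -1.0 F [-1.1  8.1 16.7] gap 25.6
shift cm [-0.06  0.06 -1.09] roll 0.002
q [ 0.42  0.42 -0.42  1.86  0.21  0.9  -0.3 ]
t 8.15 tcp [ 0.5797 -0.1155  0.0891] yaw -0.203 down -1.0 F [ 0.1  8.5 16. ] gap 25.7
shift cm [-0.06  0.06 -1.09] roll 0.002
q [ 0.42  0.42 -0.42  1.86  0.21  0.9  -0.3 ]
```

View pics/z17.png

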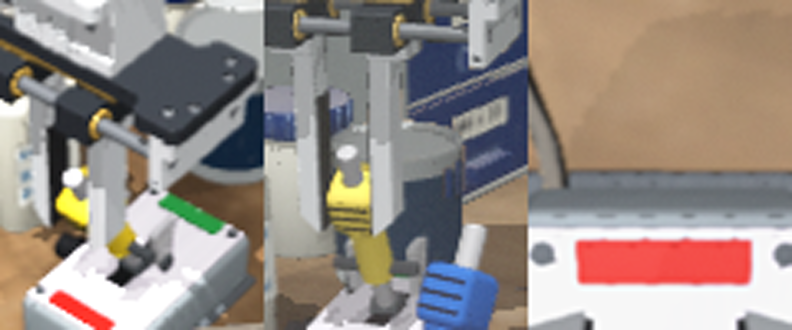

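Emit:
arm_command(
  rows=[
    [4.6,0,0,-0.1,0],
    [4.6,0,0,-0.2,0],
    [4.6,0,0,-0.2,0],
    [4.6,0,0,-0.2,0],
  ],
)

```text
time_s: 8.55
tcp_pos: [0.5785, -0.1178, 0.0897]
orientation: [0.995, -0.102, -0.0, -0.0]
contact_force: [0.6, 0.8, 0.1]
finger_gap: 0.483
```

```bash
python3 go.py 0.579 -0.116 0.1 -0.205; python3 - <<'E'
from h import *
a=snap("scene",18);b=snap("side",18);w=snap("wrist",18)
cv2.imwrite("pics/z18.png",cv2.resize(np.hstack([a["color"][100:200,235:315],b["color"][120:220,210:290],w["color"][140:240,240:320]]),None,fx=3.3,fy=3.3,interpolation=cv2.INTER_CUBIC))
E
python3 go.py 0.579 -0.116 0.1 -0.205
```

```text
t 8.55 tcp [ 0.5785 -0.1178  0.0897] yaw -0.204 down -1.0 F [0.6 0.8 0.1] gap 45.4
shift cm [ 0.01 -0.18 -1.03] roll 0.001
q [ 0.42  0.42 -0.42  1.86  0.21  0.9  -0.3 ]
t 8.7 tcp [ 0.5786 -0.1177  0.0898] yaw -0.204 down -1.0 F [-0.6 -0.8  0.4] gap 46.0
shift cm [ 0.   -0.17 -1.02] roll 0.001
q [ 0.42  0.42 -0.42  1.86  0.21  0.9  -0.3 ]
```

View pics/z18.png

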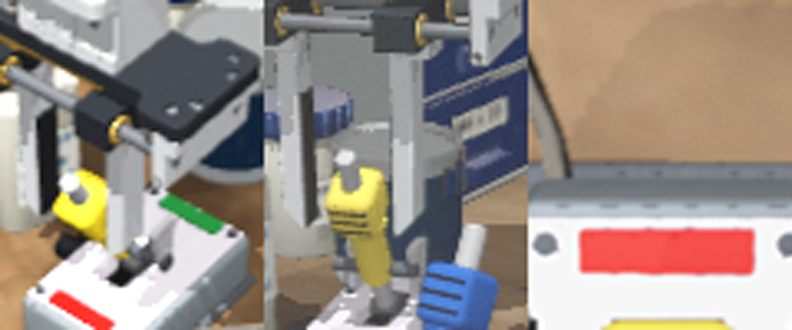

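View pics/wrist18.png

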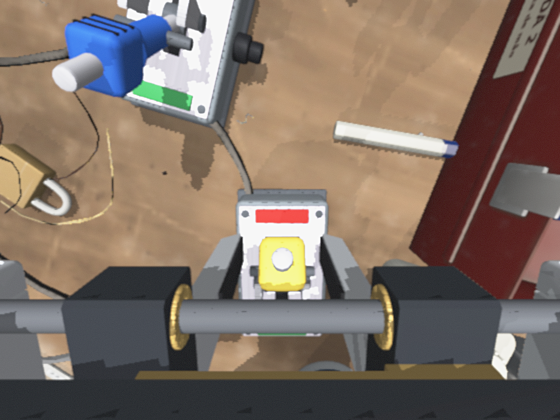

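Released and force-free. I'll retreat straight up and then check.

Emit:
arm_command(
  rows=[
    [5.5,0,0,-3,0],
    [6,0,0,-7,0],
    [6,0,0,-11,0],
    [6,0,3,-14,0],
    [6,0,6,-15,0],
  ],
)

```text
time_s: 9.2
tcp_pos: [0.5679, -0.1765, 0.2435]
orientation: [0.995, -0.101, 0.002, 0.0]
contact_force: [-0.3, -0.2, 0.6]
finger_gap: 0.64
```

```bash
python3 - <<'E'
from h import *
for i in range(4): a=snap("scene",19)
b=snap("side",19);w=snap("wrist",19)
np.savez("w19.npz",**w)
cv2.imwrite("pics/z19.png",cv2.resize(np.hstack([a["color"][110:230,225:325],b["color"][140:260,200:300]]),None,fx=4,fy=4,interpolation=cv2.INTER_CUBIC))
E
python3 go.py 0.579 -0.116 0.1 -0.205
```

```text
t 9.5 tcp [ 0.5665 -0.1754  0.2393] yaw -0.203 down -1.0 F [-0.6  0.3  0.5] gap 60.3
shift cm [ 0.04 -6.07 13.94] roll 0.002
q [ 0.53  0.28 -0.42  1.71  0.12  1.19 -0.12]
```

View pics/z19.png

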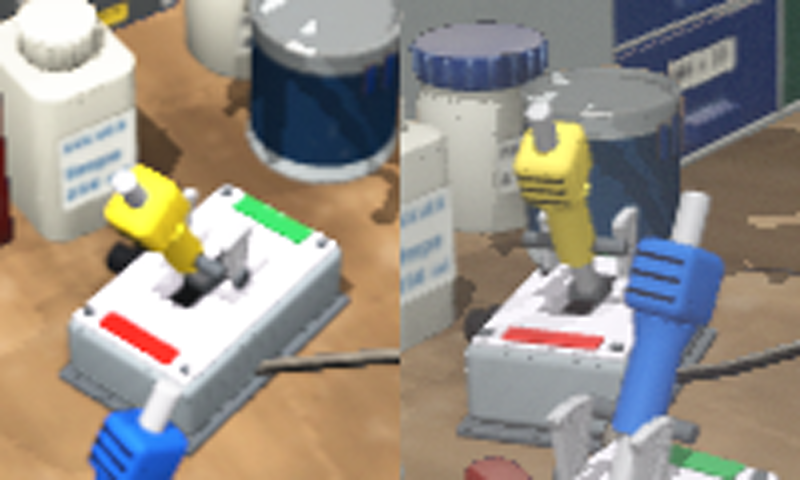

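View pics/wrist19.png

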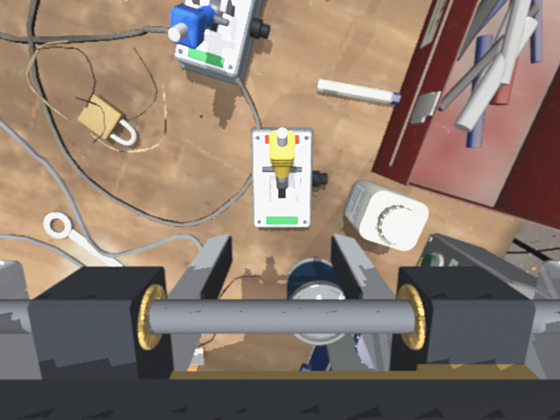

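```bash
python3 - <<'E'
from h import *
a=snap("scene",20);b=snap("side",20)
w=dict(np.load("w19.npz"))
S=lambda x,y:(224.6+x/4,109.6+y/4); T=lambda x,y:(199.6+(x-400)/4,139.6+y/4)
piv=np.array([.569,-.165,.046]);yl=np.array([.2036,.979,0])
for n,p in dict(tip=tri(a,S(128,183),b,T(540,110)),pin=tri(a,S(192,192),b,T(527,240)),gripc=tri(a,S(147,208),b,T(553,165))).items():
    d=p[0]-piv; ly,lz=d@yl,d[2]; print(n,p[0].round(4),round(p[1][0],4),"ly,lz",ly.round(4),lz.round(4),"lever",round(.5+np.arctan2(ly,lz),3),"r",np.hypot(ly,lz).round(4))
cv2.imwrite("pics/z20.png",cv2.resize(w["color"][115:240,235:330],None,fx=4.5,fy=4.5,interpolation=cv2.INTER_CUBIC))
E
```

```text
tip [ 0.5781 -0.1052  0.1563] 0.0008 ly,lz 0.0604 0.1103 lever 1.001 r 0.1258
pin [ 0.6013 -0.208   0.0568] 0.0025 ly,lz -0.0356 0.0108 lever -0.775 r 0.0372
gripc [ 0.577  -0.1214  0.1272] 0.0003 ly,lz 0.0443 0.0812 lever 1.0 r 0.0925
```

View pics/z20.png

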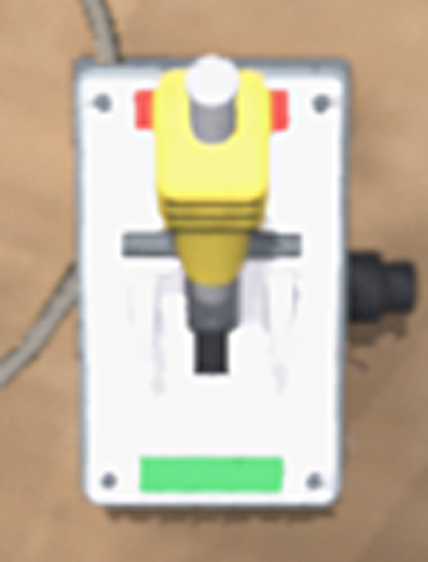

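```bash
python3 - <<'E'
from h import *
piv=np.array([.569,-.165,.046]);yl=np.array([.2036,.979,0])
d4=dict(np.load("w4.npz"));d=dict(np.load("w19.npz"))
for r in (.030,.035,.04,.045,.05):
    z=.046+r*.8776
    p0=plane(d4,(234.6+197/4.2,94.6+325/4.2),z);p1=plane(d,(234.6+211/4.5,114.6+245/4.5),z)
    print(r,"expected",round(r*.479,4),(p0-piv)@yl,(p1-piv)@yl)
E
```

```text
0.03 expected 0.0144 -0.01889869513731798 0.016931088390461382
0.035 expected 0.0168 -0.018390902559705238 0.01739705162272601
0.04 expected 0.0192 -0.017883109982092495 0.017863014854990616
0.045 expected 0.0216 -0.017375317404479725 0.018328978087255244
0.05 expected 0.0239 -0.01686752482686696 0.01879494131951985
```

```bash
python3 - <<'E'
from cell import arm
print(arm.state()["contact_force"],arm.state()["time_s"]); print(arm.job_done())
E
```

```text
[0.44551219 0.50151135 0.30632044] 9.6
the job is handed in; nothing more can be done
None
```

I switched off the yellow-collared isolator: I lifted its collar about 12 mm, threw the lever over to the red end, and released the collar so that it sprang home. I handed the job in at 9.6 s, with the open gripper well above everything and only sensor noise on the force reading. The hand-in gives no verdict.

**Last checks:**
- **Lever:** triangulated from the scene and side cameras, it sits at about 1.00 rad, against the off stop.
- **Collar:** its grip measured about 92 mm from the pivot, against 90 mm when down. The locking pin measured about 37 mm from the pivot, the same as at the start to within about 1 mm, so the collar is down in its notch.
- **Blue isolator:** it looks unmoved in the pictures, still leaning to its green end. I checked it by eye only.

**What disagreed:**
- **Fingertips:** in the images they sat about 20–27 mm behind the stated TCP, so I set the grasp height from the pictures.
- **Collar lowering:** I pressed the collar about 17 N onto its seat just before letting go. That force vanished on release.
- **Pin triangulation:** one attempt to locate the pin from the scene and side views gave an impossible position, because I had matched the wrong points. I discarded it and used the wrist camera instead.

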